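# Set a ringed spot under the indenter and bring on the preload

## Robot

A 6-joint arm with a two-finger parallel gripper is mounted at the origin on a cart in front of the work surface, level with it; the furniture and walls round the work are solid. World frame = base frame: x ahead of the robot, y to its left, z up, the work surface at z = 0. Lengths are in m, angles in rad, forces in N, time in s.
With the tool pointing down it reaches from about 0.275 to 0.775 m from the base axis. Payload 14.6 kg.
Tool frame: the origin (TCP) lies on the centre line of the jaws, within the pads' length; the fingertips stand 14 mm ahead of it and the grasp point (between the pads) lies 5 mm behind it; z points along the fingers, y is the direction in which the jaws open and shut (so a half turn about z gives the same grasp; the last joint's range is limited). The gripper opens to 85 mm and grips with 20 to 120 N. Pads are 22 mm wide; open, the fingers measure 114 mm over their backs; the gripper's body (76 mm by 85 mm) begins 54 mm behind the grasp point. The pads swing forward as they close: fully open they stand 13 mm farther back than shut.
Start: joints at [1.109, 0.263, -0.048, 1.259, 0, 1.415], TCP at [0.159, 0.5, 0.245] pointing down, gripper open.
Joint ranges: [-2.65, 2.65], [-0.89, 1.7], [-1.18, 1.37], [-2.13, 2.11], [-1.35, 1.29], [-3.14, 3.14]. Speed limits (rad/s): [1.89, 1.89, 2.57, 2.79, 3.14, 3.14].

## Interface

Orientations are given as a 3x3 rotation matrix whose columns are the frame's x, y, z axes.
In Python, from cell import ctrl gives the robot as it stands. The module is installed in compiled form; this text tells all that it offers.
- The arm moves only by the shell command python3 -m creep 'ROWS' [FORCE]. ROWS is JSON, a list that holds one entry, the list of rows, each a list of 7 numbers: the closure, from 0 (fully open) to 1 (shut), then the shift along the tool's x, y, z in units of 0.25 m (1.0 is 0.25 m), then the turn, a rotation vector about the tool's x, y, z in units of 45 degrees (1.0 is 45 degrees). A call has 1 to 10 rows; each row is the pose to reach, as a shift and turn from the pose commanded when the call began, along the tool's axes at that moment; what a row does not reach only later rows make up. A row lasts 1/10 s, in which the tool goes at most 50 mm and 8.59 degrees, less where a joint would pass 70% of its speed; a pose out of reach is approached as far as the arm can. A call with a number of a shift or a turn outside -1 to 1 is refused whole. A call with a gripper value outside its range is refused whole. The fingers move at their own pace and stop on an object; FORCE is the grip in N (left out, the last holds). Time passes only in rows, so rows that repeat a pose let the fingers close. It gives the time, the measured TCP pose, the force and the opening at its end, in the units of the state.
- ctrl.sense(): the state, without advancing time (a new reading comes with each control period).
- ctrl.capture(name): name is "scene" or "side" or "wrist"; returns the picture (480x640x3 uint8, blue, green, red); there is no depth.
- ctrl.camera_params(name): a dict with "K" (3x3 intrinsics, pixels), "D" ([k1, k2, p1, p2, k3] as OpenCV has them; the pictures are not rectified), "rvec" (rotation vector, rad) and "tvec" (3), from world to camera coordinates, as OpenCV has them; the wrist camera has in their place "mount" (4x4, takes a point from camera to tool coordinates, whose origin is the TCP and whose axes are the flange's). Camera axes: x right, y down, z forward; pixel columns grow to the right and rows downward; lengths in m; the calibration is good to about 2 mm. A picture is of the moment at which its call begins: read the wrist's pose just before it. camera_params takes no time and is no camera call.
- ctrl.sign_off(): hands the job in, once; it reports no verdict.
The state is a dict: "time_s": time; "joint_positions": joint angles; "qd": joint speeds; "joint_efforts": joint torques, N m; "tool_pos": TCP position; "orientation": TCP orientation; "ft_force": force on the tool from outside, world axes, zero at the start; "ft_torque": the same for the moment, N m; "gripper_width": finger opening in m.
Only numpy, scipy, OpenCV 4.12 (cv2) and the standard library are available. Lean on these libraries where they do the work, as an engineer would, in place of code of your own. Each camera call takes 0.05 s, during which the arm holds its last target.

## Task

Slide the steel coupon along the hardness tester's table, without lifting it, until the centre of its scribed ring is right under the indenter tip, and let go of it. Then push the dial on top of the tester's head in, turn it clockwise one stop (to the preload mark, not on to full load) and let it spring out again, so that the tip comes down inside the ring and nowhere else. Leave the disc, the small box and the bushing beside the tester where they are.

Things in the scene. Friction and masses are not known exactly. Their poses are not given: they have to be found in the camera images.
- tester: grey bench hardness tester, fixed: base 250 x 140 mm with a steel table on it, a column at the back and an overhanging head. Origin on the desk straight below the indenter tip; x points from the throat's open front towards the column (which begins at x = +57 mm, its foot at +42 mm, 40 mm high), z up. The throat is open at the front and both sides.
- table_mid (a point): centre of the ground steel table's level top, 45 mm above the desk, 50 mm from the tip axis towards the front. The table is 180 mm long (tester x = -140 to +40 mm) and 130 mm wide (y = -65 to +65 mm). Axes as the tester's.
- head_mid (a point): centre of the tester's head, a rounded box 138 mm long (tester x = -29 to +109 mm), 88 mm wide and 70 mm high, from 115 to 185 mm above the desk. From it a sleeve, 38 mm across, hangs about the tip axis down to 88 mm above the desk. Axes as the tester's.
- tip (a point): point of the indenter, a slim steel cone in the middle of the sleeve. At rest it is 62 mm above the desk, 5 mm above the coupon's top. It moves only up and down: turning the dial lowers it until it presses on the coupon through a spring (about 3.5 N at the preload stop). Axes as the tester's.
- coupon: loose flat steel bar, 160 mm long (its x) x 40 mm wide (its y) x 12 mm thick, 0.4 to 0.7 kg, lying flat on the tester's table. Origin at the centre of its underside; the +x end bears the ring and goes into the throat; the -x end points out of the throat and is the one to take hold of, across the 40 mm width.
- coupon_mid (a point): centre of the coupon, half-way up (6 mm above its underside, 51 mm above the desk). Axes as the coupon's.
- spot (a point): the marked spot: centre of the scribed ring (12 mm across, with crossed scribed lines) on the coupon's top, on its centre line, 50 mm from the coupon's centre and 30 mm from its +x end. The three small dents along the centre line are earlier tests.
- dial_grip (a point): middle of the dial's grip: a black upright bar 44 x 12 mm, from 201 to 227 mm above the desk (the point is at 214), on a round 50 mm flange on top of the head, axis vertical, 24 mm from the tip axis towards the column. x runs along the bar, the end with the white pointer line towards -x: pinch it across y. The axes turn with the dial; the point sinks as it is pushed in.
- dial (a joint): turn of the dial in rad, growing clockwise seen from above; stops at 0 (rest, thin mark), 1.05 (preload, medium mark), 2.09 (full load, broad mark). While the dial is out it is locked at its stop; it turns easily while pushed in. Released within about 0.12 rad of a stop it springs out and settles there to within 0.1 rad; between stops it stays in.
- dial_push (a joint): how far the dial is pushed in, m: 0 = out, 0.0075 = the end of its travel. Pushing takes about 4 N at first and 10 N at the end. It must be in by more than 0.006 to turn free of the lock, and springs out by itself when let go at a stop.
- test_disc: bystander: round steel reference disc, 60 mm across, 11 mm high, on the desk to the left of the tester. Origin at the centre of its underside.
- indenter_case: bystander: small blue box, 50 x 85 x 26 mm, on the desk to the left of the tester. Origin at the centre of its underside.
- bushing: bystander: stepped bushing, 34 mm across, 26 mm high, on the desk to the right of the tester. Origin at the centre of its underside.
- indenter: the indenter cone that carries the tip: 12 mm across, narrowing to the point; its origin is the point (as point tip).

How it is judged:
By the outcome, as a careful person would: the job done as asked, in the order asked, and still so for the second after the job is handed in, with the robot touching nothing.
It also fails if it takes over 48 s, if anything falls off the work surface, if the arm or the gripper's body presses on something with over 40 N, if the wrist force passes 120 N, or if a joint passes its speed limit or range.

## Working session

There is one attempt and no reset: what is moved stays moved. The work goes in short steps, Python scripts to look and compute and a shell command to move; the robot and the scene stay as the last step left them, time stands still between calls to the robot, and variables do not carry over. Pictures are saved under pics/ and viewed, and the job is handed in when it is done.

```bash
mkdir -p pics; ls
python3 - <<'E'
from cell import ctrl
import cv2
s=ctrl.sense()
for k in s: print(k,s[k])
for n in ["scene","side","wrist"]:
    p=ctrl.camera_params(n); print(n,p)
    cv2.imwrite(f"pics/{n}0.png",ctrl.capture(n))
E
```

```text
pics
time_s 0.0
joint_positions [ 1.10870511e+00  2.63510833e-01 -4.89502305e-02  1.25940329e+00
  4.74186994e-06  1.41550372e+00]
qd [ 0.00011284 -0.00085489  0.00017686  0.00177603  0.00157764  0.00081258]
joint_efforts [ 1.42396049e-03 -6.37620020e+01  3.84562969e+01  1.39528260e-02
 -1.10845438e-04  4.18797958e-05]
tool_pos [0.1584331  0.50024175 0.24482648]
orientation [[-9.53305259e-01  3.02008035e-01 -4.80394669e-04]
 [ 3.02008369e-01  9.53304796e-01 -9.53903170e-04]
 [ 1.69876121e-04 -1.05444412e-03 -9.99999430e-01]]
ft_force [ 0.08955604  0.25398856 -0.39230231]
ft_torque [0.01104375 0.05080454 0.01164947]
gripper_width 0.08547699200963257
scene {'K': array([[473.46539119,   0.        , 320.70820332],
       [  0.        , 473.46539119, 244.86950983],
       [  0.        ,   0.        ,   1.        ]]), 'D': array([-0.06110669,  0.        ,  0.        ,  0.        ,  0.        ]), 'rvec': array([ 1.8540179 , -0.85655189,  0.52415797]), 'tvec': array([-0.38195537,  0.26258319,  0.99535825])}
side {'K': array([[562.0543292 ,   0.        , 317.28199225],
       [  0.        , 5
[... 160 characters left out ...]
'rvec': array([-0.005086  , -2.76178683,  1.45416118]), 'tvec': array([0.45038085, 0.1948253 , 1.25970064])}
wrist {'K': array([[411.39045502,   0.        , 314.07100023],
       [  0.        , 411.39045502, 229.82480409],
       [  0.        ,   0.        ,   1.        ]]), 'D': array([-0.0324079,  0.       ,  0.       ,  0.       ,  0.       ]), 'mount': array([[-1.80997642e-05, -9.47984202e-01, -3.18317377e-01,
         8.16038084e-02],
       [ 9.99999764e-01, -2.35644304e-04,  6.44913952e-04,
         9.58960835e-05],
       [-6.86377915e-04, -3.18317290e-01,  9.47983983e-01,
        -1.29076587e-01],
       [ 0.00000000e+00,  0.00000000e+00,  0.00000000e+00,
         1.00000000e+00]])}
```

View pics/scene0.png

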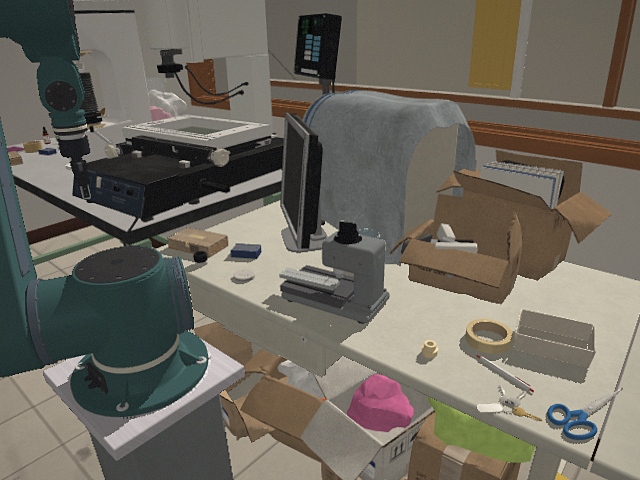

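View pics/side0.png

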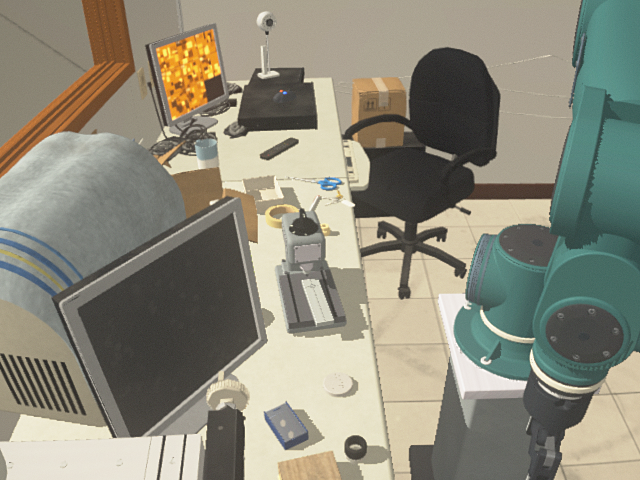

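View pics/wrist0.png

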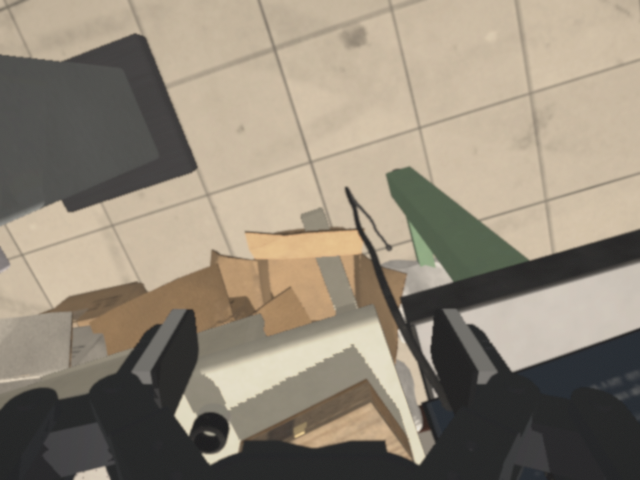

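The scene shows the tester near (345,275), its throat opening left; the coupon is on the table at (310,278). The side view shows the coupon at (318,300) and the dial at (303,225). I'll enlarge both.

```bash
cat > h.py <<'E'
import numpy as np, cv2
from cell import ctrl
from scipy.spatial.transform import Rotation as R
def cam(n,s=None):
    p=ctrl.camera_params(n)
    if n=="wrist":
        s=s or ctrl.sense(); T=np.eye(4);T[:3,:3]=np.array(s["orientation"]);T[:3,3]=s["tool_pos"]
        M=np.linalg.inv(T@p["mount"]); return p["K"],p["D"],cv2.Rodrigues(M[:3,:3])[0],M[:3,3]
    return p["K"],p["D"],np.array(p["rvec"]),np.array(p["tvec"])
def unproj(c,uv,z):
    K,D,rv,tv=c; Rm=cv2.Rodrigues(rv)[0]
    q=cv2.undistortPoints(np.array([[uv]],float),K,D)[0,0]
    d=Rm.T@np.array([q[0],q[1],1.]); o=-Rm.T@np.ravel(tv)
    return o+d*(z-o[2])/d[2]
def proj(c,P):
    K,D,rv,tv=c
    return cv2.projectPoints(np.array(P,float).reshape(-1,1,3),rv,tv,K,D)[0][:,0]
def crop(im,x0,y0,x1,y1,f): return cv2.resize(im[y0:y1,x0:x1],None,fx=f,fy=f,interpolation=cv2.INTER_CUBIC)
E
python3 - <<'E'
from h import *
a=cv2.imread("pics/side0.png");cv2.imwrite("pics/side0z.png",crop(a,250,190,370,340,4))
a=cv2.imread("pics/scene0.png");cv2.imwrite("pics/scene0z.png",crop(a,260,200,410,330,4.6))
E
```

```text
(no output)
```

View pics/side0z.png

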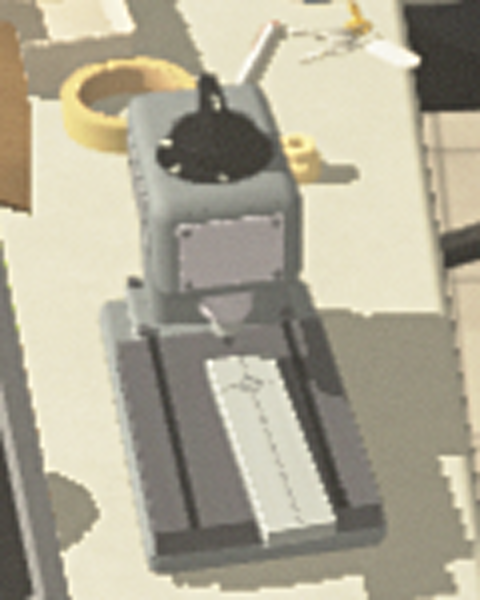

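View pics/scene0z.png

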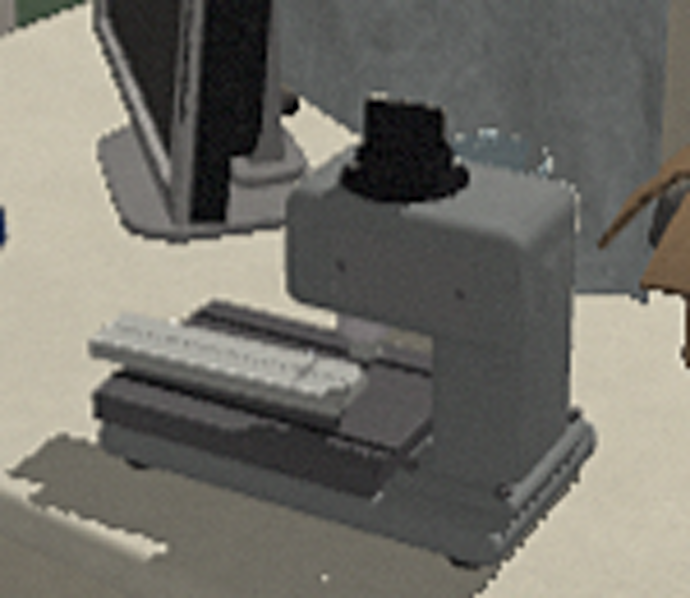

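The zooms show the ring at about side px (312,285.5), the coupon's outer end at (324.5,323.5) and the tip near (306.5,274.5).

Run:
```python
from h import *
c=cam("side"); f=lambda u,v,z:unproj(c,(250+u/4,190+v/4),z).round(4)
print("ring",f(248,382,.057)); 
for n,u,v in [("far L",207,365),("far R",268,357),("near L",263,530),("near R",335,518)]: print(n,f(u,v,.057))
print("tip",f(228,340,.062))
print("table near L",f(155,530,.045),"near R",f(385,508,.045))
print("dial flange c", f(215,148,.195)); print("head top corners front", f(150,195,.185), f(300,190,.185))
print("disc",unproj(c,(339,383),.011),"case",unproj(c,(286,420),.026),"bush",unproj(c,(325,229),.026))
```

```text
ring [ 0.4627 -0.1209  0.057 ]
far L [ 0.4876 -0.1378  0.057 ]
far R [ 0.451  -0.1451  0.057 ]
near L [0.4526 0.0104 0.057 ]
near R [0.4131 0.0011 0.057 ]
tip [ 0.4752 -0.1559  0.062 ]
table near L [ 0.5131 -0.0039  0.045 ] near R [ 0.3848 -0.0203  0.045 ]
dial flange c [ 0.4788 -0.1627  0.195 ]
head top corners front [ 0.5151 -0.1296  0.185 ] [ 0.4303 -0.1328  0.185 ]
disc [0.40486222 0.144944   0.011     ] case [0.50737138 0.25064497 0.026     ] bush [ 0.43078647 -0.4196384   0.026     ]
```

```bash
python3 -m creep '[[[0,-0.8,-0.73,0.05,0,0,0.65],[0,-0.8,-0.73,0.05,0,0,0.65],[0,-0.8,-0.73,0.05,0,0,0.65],[0,-0.8,-0.73,0.05,0,0,0.65],[0,-0.8,-0.73,0.05,0,0,0.65],[0,-0.8,-0.73,0.05,0,0,0.65],[0,-0.8,-0.73,0.05,0,0,0.65],[0,-0.8,-0.73,0.05,0,0,0.65],[0,-0.8,-0.73,0.05,0,0,0.65]]]' 40
cat > rel.py <<'E'
# usage: rel.py x y z yaw_deg(of tool x) -> shift/turn in units, from the measured pose
import sys
from h import *
s=ctrl.sense(); Rm=np.array(s["orientation"]); p=np.array(s["tool_pos"])
t=np.array([float(a) for a in sys.argv[1:4]]); y=np.radians(float(sys.argv[4]))
xt=np.array([np.cos(y),np.sin(y),0]); z=np.array([0,0,-1.]); Rt=np.c_[xt,np.cross(z,xt),z]
print("t",s["time_s"],"q",np.round(s["joint_positions"],2),"p",p.round(4),"yaw",np.degrees(np.arctan2(Rm[1,0],Rm[0,0])).round(2))
print("shift",((Rm.T@(t-p))/.25).round(4),"turn",(np.degrees(R.from_matrix(Rm.T@Rt).as_rotvec())/45).round(4),"F",np.round(s["ft_force"],1),"w",s["gripper_width"])
E
python3 rel.py .43 .03 .22 103.7
```

```text
time_s: 1.05
tool_pos: [0.2938, 0.2667, 0.2328]
orientation: [[-0.685, 0.729, -0.0], [0.729, 0.685, 0.0], [0.0, -0.0, -1.0]]
ft_force: [0.7, 0.7, 0.1]
gripper_width: 0.0857
t 1.05 q [ 0.53  0.05 -0.35  1.17  0.    1.35] p [0.2938 0.2667 0.2328] yaw 133.22
shift [-1.0631 -0.2512  0.0508] turn [-2.000e-04 -2.000e-04  6.559e-01] F [0.7 0.7 0.1] w 0.08574587352803405
```

```bash
python3 -m creep '[[[0,-1,-0.24,0.05,0,0,0.656],[0,-1,-0.24,0.05,0,0,0.656],[0,-1,-0.24,0.05,0,0,0.656],[0,-1,-0.24,0.05,0,0,0.656],[0,-1,-0.24,0.05,0,0,0.656],[0,-1,-0.24,0.05,0,0,0.656],[0,-1,-0.24,0.05,0,0,0.656],[0,-1,-0.24,0.05,0,0,0.656],[0,-1,-0.24,0.05,0,0,0.656]]]'
python3 - <<'E'
from h import *
s=ctrl.sense(); import pickle; pickle.dump(s,open("s1.pkl","wb")); print(s["tool_pos"],s["qd"].round(3))
cv2.imwrite("pics/w1.png",ctrl.capture("wrist"))
E
```

```text
time_s: 1.95
tool_pos: [0.4208, 0.0442, 0.2204]
orientation: [[-0.238, 0.971, -0.0], [0.971, 0.238, 0.0], [0.0, -0.0, -1.0]]
ft_force: [0.3, 0.3, -0.1]
gripper_width: 0.0853
[0.42079584 0.04422819 0.22039956] [-0.002 -0.002  0.    -0.002 -0.001 -0.004]
```

View pics/w1.png

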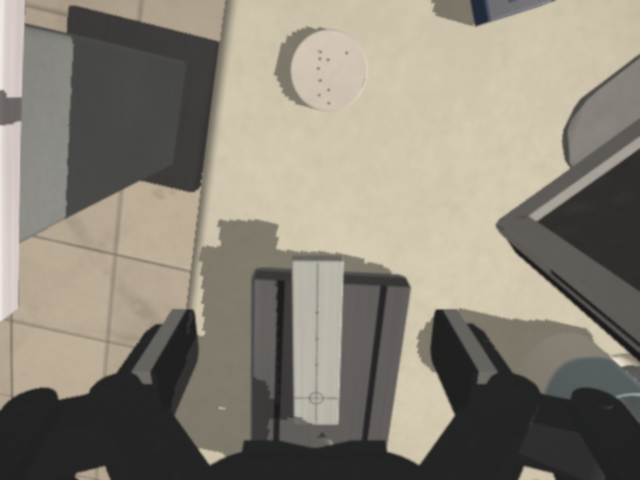

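The wrist view shows the coupon from (318,262) to (317,424), ring at (316,398), and the dark tip about (322,437). I'll zoom in for precision.

Run:
```python
from h import *
a=cv2.imread("pics/w1.png");cv2.imwrite("pics/w1z.png",crop(a,235,250,425,450,3))
cv2.imwrite("pics/w1y.png",crop(a,270,370,370,450,7))
```

```text
(no output)
```

View pics/w1z.png

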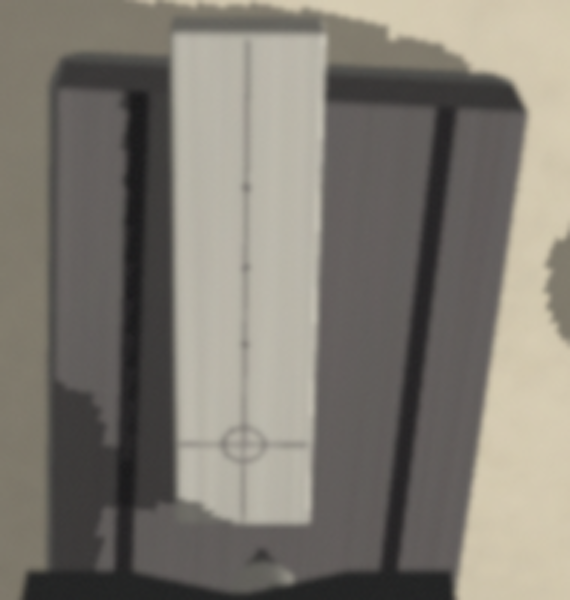

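View pics/w1y.png

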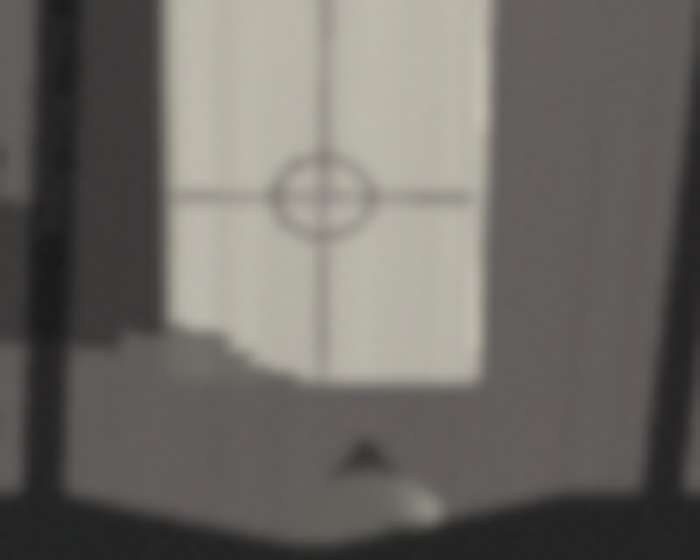

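Run:
```python
from h import *
import pickle
c=cam("wrist",pickle.load(open("s1.pkl","rb")))
z3=lambda u,v,z:unproj(c,(235+u/3-.33,250+v/3-.33),z)
z7=lambda u,v,z:unproj(c,(270+u/7-.43,370+v/7-.43),z)
ring=z7(324,196,.057); tip=z7(366,440,.062); print("ring",ring,"tip",tip)
nl=z3(171,33,.057);nr=z3(326,33,.057);fl=z3(177,522,.057);fr=z3(311,522,.057)
print("corners",nl,nr,fl,fr, "w",np.linalg.norm(nl-nr),"L",np.linalg.norm(nl-fl))
m0=(nl+nr)/2;m1=(fl+fr)/2;d=m1-m0;print("yaw coupon",np.degrees(np.arctan2(d[1],d[0])), "ringline",np.degrees(np.arctan2(*(ring-z3(247,40,.057))[1::-1])), "ring-from-end",np.linalg.norm(ring-m1), m0)
tl=z3(55,90,.045);tr=z3(524,113,.045);print("table",tl,tr,np.linalg.norm(tl-tr))
for a,b in [((55,90),(47,560)),((524,113),(462,560)),((124,120),(117,560)),((433,110),(383,560))]:
    q=z3(*b,.045)-z3(*a,.045);print("edge yaw",np.degrees(np.arctan2(q[1],q[0])))
m=tl/2+tr/2; 
print("tip from table", m)
c2=cam("side");print("side: ring",(proj(c2,ring)),"tip",proj(c2,tip))
```

```text
ring [ 0.46340767 -0.1212184   0.057     ] tip [ 0.47677074 -0.15309328  0.062     ]
corners [4.14256030e-01 1.89728059e-04 5.70000000e-02] [0.45286543 0.00966842 0.057     ] [ 0.45101242 -0.15416089  0.057     ] [ 0.48998727 -0.14459239  0.057     ] w 0.03975589204686483 L 0.15866677465940332
yaw coupon -76.53736374459827 ringline -76.52477742580457 ring-from-end 0.029037655715458292 [0.43356073 0.00492907 0.057     ]
table [ 0.38787424 -0.02876046  0.045     ] [ 0.51381612 -0.00501492  0.045     ] 0.12816087142098556
edge yaw -79.95768680057428
edge yaw -78.90916782575762
edge yaw -78.81783115954848
edge yaw -78.90654007754138
tip from table [ 0.45084518 -0.01688769  0.045     ]
side: ring [[311.7104979  285.41496857]] tip [[306.32818949 275.70429528]]
```

Two independent checks agree: the tip is at (.477,-.153), and the ring-to-tip shift is (.0135,-.032). The coupon yaw is -76.5° and the tester yaw about -79°. Next I'll go above the grip point, 25 mm from the coupon's outer end.

```bash
python3 rel.py .4394 -.0194 .11 103.46;python3 rel.py .4394 -.0194 .062 103.46
```

```text
t 2.0 q [-0.09  0.1  -0.33  1.14  0.    1.24] p [0.4209 0.0441 0.2204] yaw 103.79
shift [-0.2645  0.0113  0.4418] turn [ 0.0002 -0.0001  0.0074] F [0.2 0.1 0.5] w 0.08538052034924938
t 2.0 q [-0.09  0.1  -0.33  1.14  0.    1.24] p [0.4209 0.0441 0.2204] yaw 103.79
shift [-0.2645  0.0113  0.6338] turn [ 0.0002 -0.0001  0.0074] F [0.2 0.1 0.5] w 0.08538052034924938
```

```bash
python3 -m creep '[[[0.35,-0.265,0.011,0.2,0,0,0.007],[0.35,-0.265,0.011,0.36,0,0,0.007],[0.35,-0.265,0.011,0.5,0,0,0.007],[0.35,-0.265,0.011,0.57,0,0,0.007],[0.35,-0.265,0.011,0.6,0,0,0.007],[0.35,-0.265,0.011,0.62,0,0,0.007],[0.35,-0.265,0.011,0.634,0,0,0.007],[0.35,-0.265,0.011,0.634,0,0,0.007],[0.35,-0.265,0.011,0.634,0,0,0.007]]]'
python3 - <<'E'
from h import *
cv2.imwrite("pics/w2.png",ctrl.capture("wrist"))
a=ctrl.capture("scene");cv2.imwrite("pics/sc2.png",crop(a,230,180,410,330,4.2))
a=ctrl.capture("side");cv2.imwrite("pics/sd2.png",crop(a,240,190,390,350,3.7))
E
```

```text
time_s: 2.9
tool_pos: [0.4402, -0.0209, 0.0625]
orientation: [[-0.231, 0.973, 0.001], [0.973, 0.231, -0.0], [-0.001, 0.001, -1.0]]
ft_force: [0.3, 0.8, -0.5]
gripper_width: 0.0557
```

View pics/w2.png

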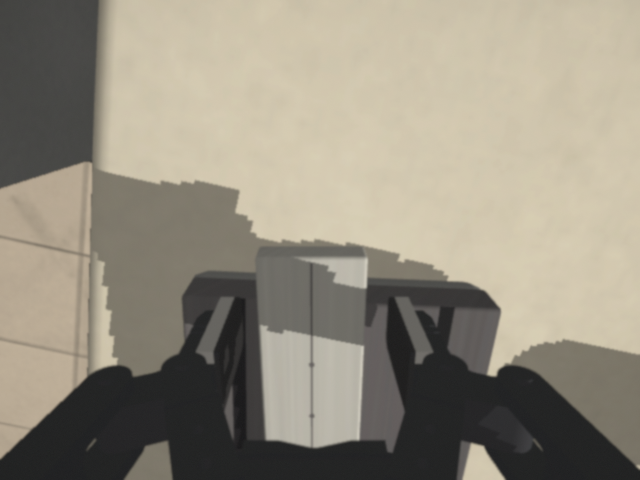

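View pics/sd2.png

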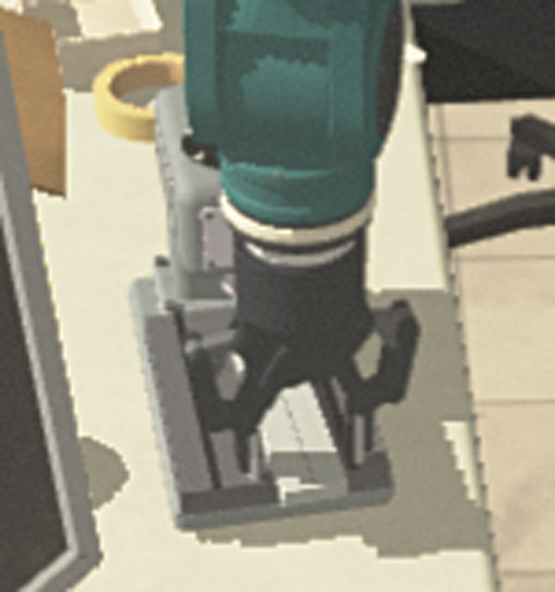

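View pics/sc2.png

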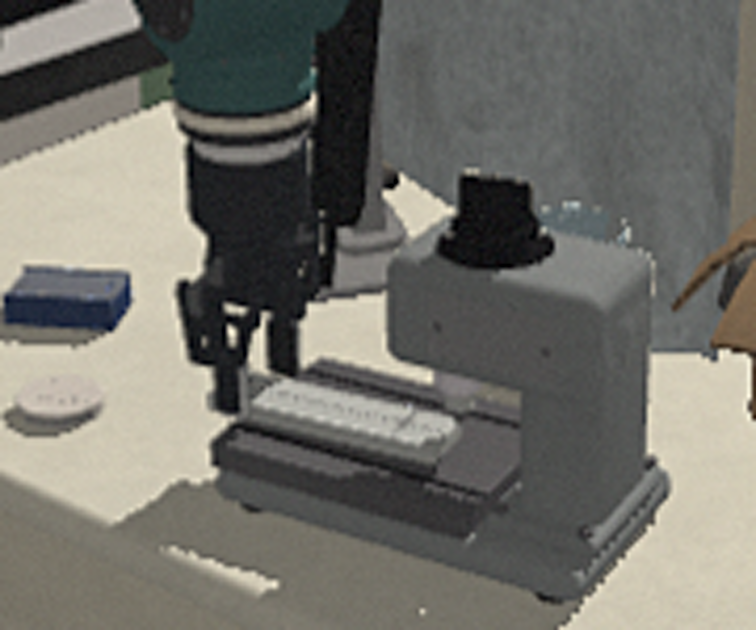

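The fingers straddle the coupon (pads at px 243 and 392, row 298, which puts the tips at z≈.054). I'll lower 3 mm and close.

```bash
python3 -m creep '[[[0.35,0,0,0.012,0,0,0],[0.35,0,0,0.012,0,0,0],[0.5,0,0,0.012,0,0,0],[0.6,0,0,0.012,0,0,0],[0.7,0,0,0.012,0,0,0],[0.7,0,0,0.012,0,0,0],[0.7,0,0,0.012,0,0,0],[0.7,0,0,0.012,0,0,0]]]' 40
python3 - <<'E'
from h import *
s=ctrl.sense();import pickle; pickle.dump(s,open("s3.pkl","wb"))
print(s["ft_force"],s["ft_torque"],s["gripper_width"],s["tool_pos"])
cv2.imwrite("pics/w3.png",ctrl.capture("wrist"))
E
```

```text
time_s: 3.85
tool_pos: [0.4396, -0.021, 0.0589]
orientation: [[-0.231, 0.973, -0.0], [0.973, 0.231, -0.0], [-0.0, -0.0, -1.0]]
ft_force: [-2.3, 0.5, 5.3]
gripper_width: 0.0389
[-2.34555177  0.45978782  5.33099405] [ 0.08486299  0.43208965 -0.16317502] 0.038865369558001614 [ 0.43962492 -0.02102804  0.05894164]
```

View pics/w3.png

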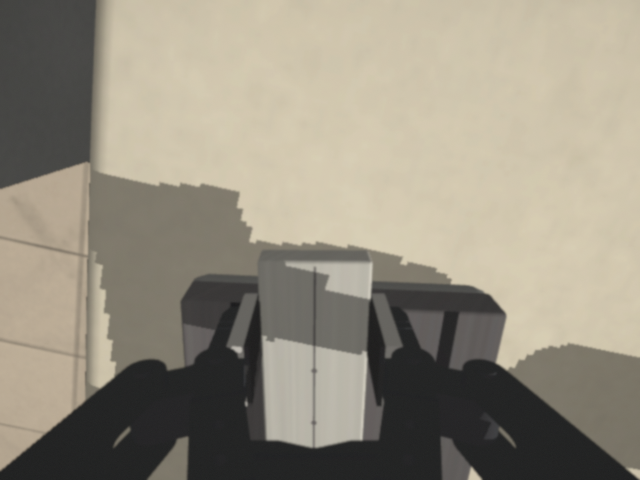

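Run:
```python
from h import *
import pickle
s=pickle.load(open("s3.pkl","rb"));c=cam("wrist",s)
a=cv2.imread("pics/w3.png");cv2.imwrite("pics/w3z.png",crop(a,240,240,390,450,2.8))
A=unproj(c,(315.,268),.057);B=unproj(c,(314,440),.057);d1=unproj(c,(314.3,371),.057);d2=unproj(c,(314,422.5),.057)
print(A,B,d1,d2,np.linalg.norm(d1-d2),np.degrees(np.arctan2(*(B-A)[1::-1])))
import pickle
c1=cam("wrist",pickle.load(open("s1.pkl","rb")))
z3=lambda u,v,z:unproj(c1,(235+u/3-.33,250+v/3-.33),z)
e=[z3(246,187,.057),z3(245,267,.057),z3(245,345,.057)];print("dents before",e)
e1=unproj(c,(315,262),.057);print("near end now",e1,"before [.4336,.0049]")
```

```text
[0.43482664 0.00249967 0.057     ] [ 0.45220024 -0.07236936  0.057     ] [ 0.4444665  -0.03921532  0.057     ] [ 0.45009785 -0.06349147  0.057     ] 0.024920742289065493 -76.93555240636627
dents before [array([ 0.44368599, -0.03863613,  0.057     ]), array([ 0.44941562, -0.0629158 ,  0.057     ]), array([ 0.45556078, -0.08775589,  0.057     ])]
near end now [0.43430525 0.00469364 0.057     ] before [.4336,.0049]
```

View pics/w3z.png

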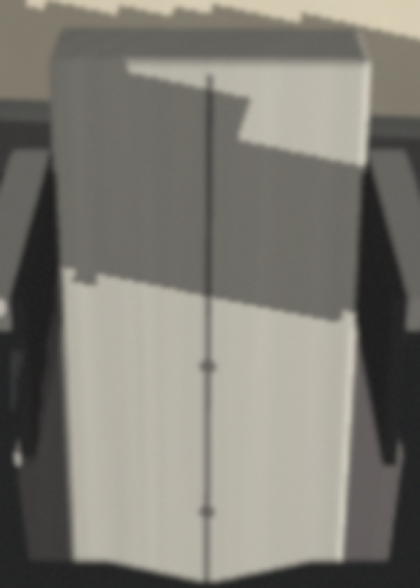

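```bash
python3 -m creep '[[[0.7,-0.02,0.003,0,0,0,0],[0.7,-0.045,0.007,0,0,0,0],[0.7,-0.07,0.011,0,0,0,0],[0.7,-0.095,0.015,0,0,0,0],[0.7,-0.12,0.019,0,0,0,0],[0.7,-0.135,0.021,0,0,0,0],[0.7,-0.135,0.021,0,0,0,0],[0.7,-0.135,0.021,0,0,0,0]]]'
python3 - <<'E'
from h import *
a=ctrl.capture("side");cv2.imwrite("pics/sd4.png",crop(a,250,190,370,340,4))
a=ctrl.capture("scene");cv2.imwrite("pics/sc4.png",crop(a,270,220,390,320,6))
E
```

```text
time_s: 4.7
tool_pos: [0.4525, -0.0523, 0.059]
orientation: [[-0.231, 0.973, 0.0], [0.973, 0.231, 0.001], [0.001, 0.0, -1.0]]
ft_force: [-1.7, 3.6, 6.5]
gripper_width: 0.0388
```

View pics/sc4.png

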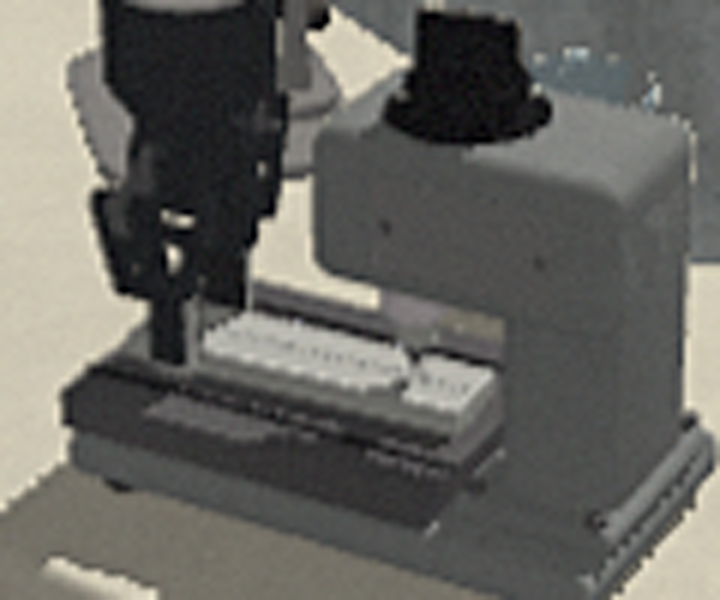

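View pics/sd4.png

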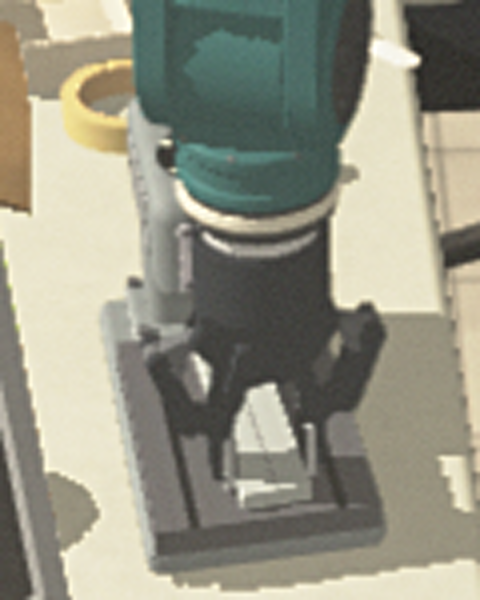

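The scene view shows the tip just over the crossing line on the coupon. I'll release, back off and check from the wrist camera.

```bash
python3 -m creep '[[[0.6,0,0,0,0,0,0],[0.35,0,0,0,0,0,0],[0.35,0,0,0,0,0,0],[0.35,0,0,0,0,0,0],[0.35,0,0,-0.05,0,0,0],[0.3,0.05,0,-0.15,0,0,0],[0.3,0.15,0,-0.35,0,0,0],[0.3,0.25,0,-0.55,0,0,0],[0.3,0.34,0,-0.62,0,0,0],[0.3,0.34,0,-0.62,0,0,0]]]'
python3 - <<'E'
from h import *
import pickle
s=ctrl.sense(); pickle.dump(s,open("s5.pkl","wb")); print(s["tool_pos"],s["qd"].round(3),s["ft_force"])
a=ctrl.capture("wrist")
cv2.imwrite("pics/w5.png",a);cv2.imwrite("pics/w5z.png",crop(a,235,250,425,450,3));cv2.imwrite("pics/w5y.png",crop(a,270,370,370,450,7))
a=ctrl.capture("side");cv2.imwrite("pics/sd5.png",crop(a,250,190,370,340,4))
E
```

```text
time_s: 5.8
tool_pos: [0.4337, 0.0319, 0.2172]
orientation: [[-0.233, 0.972, 0.005], [0.973, 0.233, -0.0], [-0.001, 0.005, -1.0]]
ft_force: [0.1, 0.4, -0.2]
gripper_width: 0.0596
[0.43370284 0.03192533 0.21720021] [-0.048  0.048 -0.076 -0.091 -0.014 -0.058] [ 0.11373099  0.35069125 -0.2224205 ]
```

View pics/w5z.png

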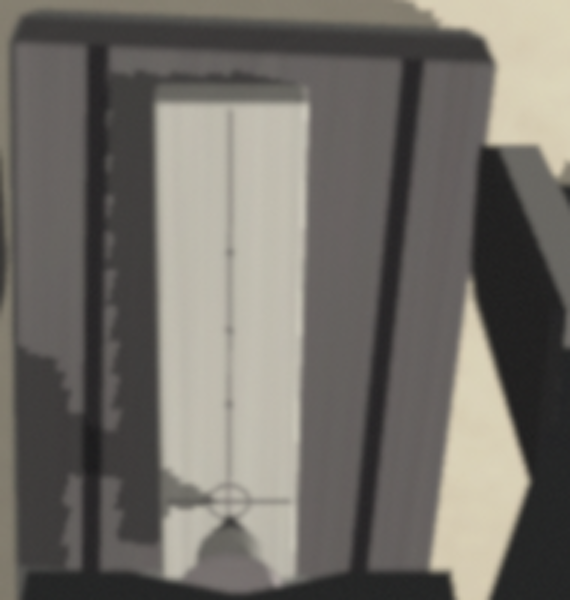

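View pics/w5y.png

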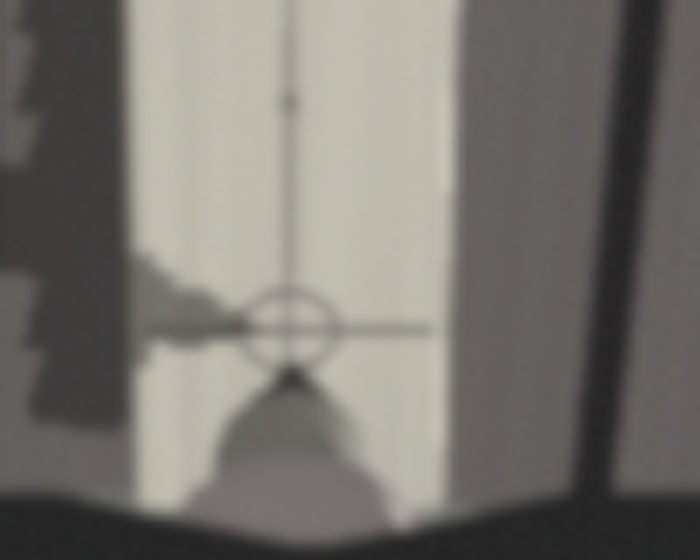

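View pics/sd5.png

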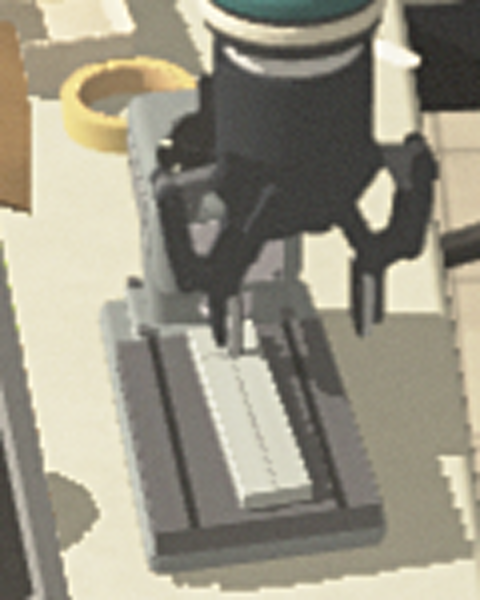

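Run:
```python
from h import *
import pickle
s=pickle.load(open("s5.pkl","rb"));c=cam("wrist",s)
z7=lambda u,v,z:unproj(c,(270+u/7-.43,370+v/7-.43),z)
for v in (364,368): 
  d=z7(292,v,.062)-z7(290,329,.057); print(z7(290,329,.057),z7(292,v,.062),d*1e3)
# vertical projection of the tip at coupon level seen at:
t=z7(292,366,.062);t[2]=.057;q=proj(c,t)[0];print("foot of tip in zoom px",(q-[270-.43,370-.43])*7)
```

```text
[ 0.47633936 -0.15254255  0.057     ] [ 0.47678131 -0.15328368  0.062     ] [ 0.44194653 -0.74112972  5.        ]
[ 0.47633936 -0.15254255  0.057     ] [ 0.47692756 -0.15390088  0.062     ] [ 0.58820142 -1.35832979  5.        ]
foot of tip in zoom px [292.05488949 336.13729658]
```

The tip's foot falls ~1 mm beyond the ring centre, well inside the ring. I'll cross-check with the settled wrist view and the scene camera.

Run:
```python
from h import *
import pickle
ctrl.capture("scene")
s=ctrl.sense(); pickle.dump(s,open("s6.pkl","wb")); print(s["tool_pos"],s["qd"].round(3))
a=ctrl.capture("wrist");cv2.imwrite("pics/w6.png",a);cv2.imwrite("pics/w6y.png",crop(a,280,390,350,450,10))
a=ctrl.capture("scene");cv2.imwrite("pics/sc6.png",crop(a,310,250,370,300,12))
```

```text
[0.43285886 0.02993793 0.21317967] [-0.012  0.013 -0.013 -0.002 -0.     0.   ]
```

View pics/w6y.png

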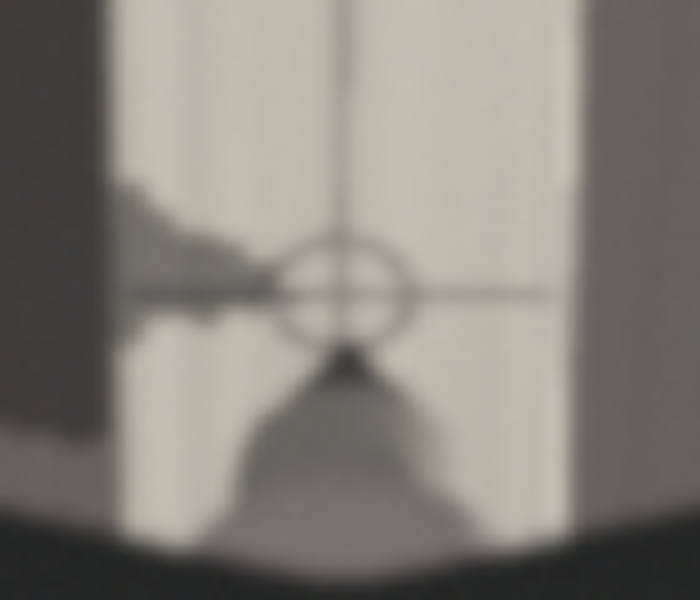

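View pics/sc6.png

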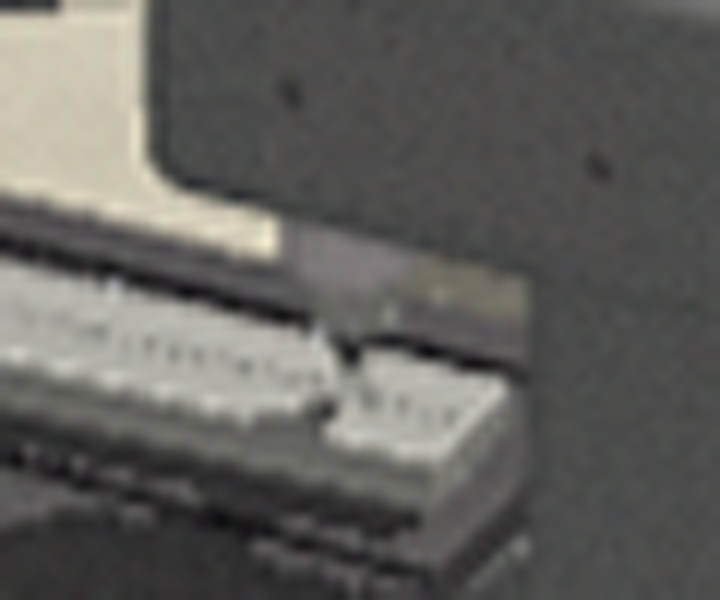

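Run:
```python
from h import *
import pickle
s=pickle.load(open("s6.pkl","rb"));c=cam("wrist",s)
z=lambda u,v,h:unproj(c,(280+u/10-.45,390+v/10-.45),h)
r=z(344,294,.057)
for v in (341,345): print(r,z(346,v,.062),(z(346,v,.062)-r)*1e3)
a=cam("scene");print("scene zoom px tip/ring", [(proj(a,p)[0]-[310-.46,250-.46])*12 for p in (z(346,343,.062),r)])
```

```text
[ 0.47642839 -0.15266049  0.057     ] [ 0.47669318 -0.15300779  0.062     ] [ 0.26479144 -0.34729395  5.        ]
[ 0.47642839 -0.15266049  0.057     ] [ 0.47679456 -0.1534346   0.062     ] [ 0.36617031 -0.77411026  5.        ]
scene zoom px tip/ring [array([349.6649589 , 373.33923225]), array([346.72168065, 393.75191979])]
```

The ring centre is within ~0.8 mm of the tip axis in the settled view, and the scene projection agrees, so I accept it. Next I'll look at the dial from above.

```bash
python3 rel.py .481 -.11 .34 103.5
```

```text
t 6.05 q [-0.12  0.12 -0.32  1.13 -0.    1.22] p [0.4327 0.0296 0.2127] yaw 103.3
shift [-0.5876  0.0589 -0.5096] turn [-0.0023 -0.0007 -0.0045] F [-0.4  1.2 -0.2] w 0.059990245865937625
```

```bash
python3 -m creep '[[[0.1,0,0,-0.2,0,0,0],[0,-0.05,0,-0.4,0,0,0],[0,-0.2,0.05,-0.5,0,0,0],[0,-0.4,0.059,-0.51,0,0,0],[0,-0.588,0.059,-0.51,0,0,0],[0,-0.588,0.059,-0.51,0,0,0],[0,-0.588,0.059,-0.51,0,0,0],[0,-0.588,0.059,-0.51,0,0,0]]]'
python3 - <<'E'
from h import *
import pickle
s=ctrl.sense(); pickle.dump(s,open("s7.pkl","wb")); print(s["tool_pos"],s["qd"].round(3))
a=ctrl.capture("wrist");cv2.imwrite("pics/w7.png",a);cv2.imwrite("pics/w7z.png",crop(a,220,230,420,430,3))
E
```

```text
time_s: 6.85
tool_pos: [0.4809, -0.1093, 0.3407]
orientation: [[-0.23, 0.973, -0.001], [0.973, 0.23, 0.001], [0.001, -0.001, -1.0]]
ft_force: [0.6, 0.2, 0.3]
gripper_width: 0.0857
[ 0.48094085 -0.10933307  0.34070334] [ 0.018 -0.012  0.001  0.001  0.    -0.001]
```

View pics/w7.png

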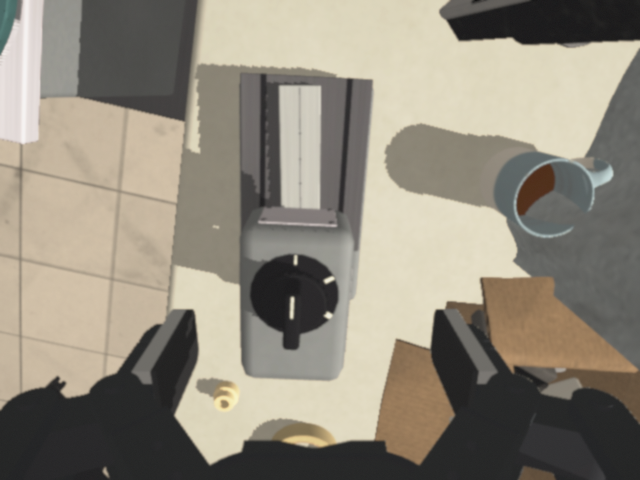

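View pics/w7z.png

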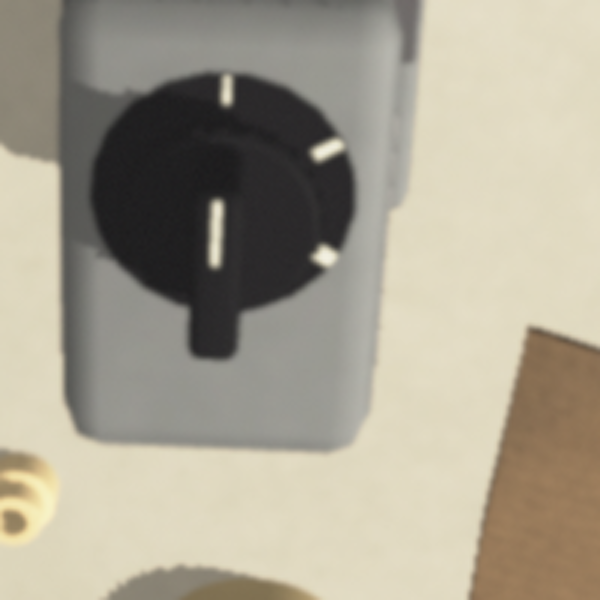

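The wrist view shows the dial: pointer line (218,200)–(215,268) in the zoom pointing at the thin mark at 12 o'clock, with the medium mark at ~2 o'clock and the broad one at ~4.

Run:
```python
from h import *
import pickle
s=pickle.load(open("s7.pkl","rb"));c=cam("wrist",s)
z=lambda u,v,h:unproj(c,(220+u/3-.33,230+v/3-.33),h)
yaw=lambda d:np.degrees(np.arctan2(d[1],d[0])).round(1)
A,B=z(218,200,.227),z(215,268,.227);print("pointer yaw",yaw(A-B),np.linalg.norm(A-B))
E=z(213,357,.227);print("bar +x end",E,"tip end of line",A,np.linalg.norm(A-E))
l=z(190,352,.227)-z(193,250,.227);r=z(237,352,.227)-z(240,250,.227);print("sides",yaw(-l),yaw(-r),"width",np.linalg.norm(z(190,330,.227)-z(238,330,.227)))
print("flange c",z(223,190,.2))
h=[yaw(z(58,200,.175)-z(68,400,.175)),yaw(z(400,60,.175)-z(372,400,.175))];print("head",h)
# fit: predicted bar from dial center
th=np.radians(-79);t=np.array([.4767,-.1532,0]);x=np.array([np.cos(th),np.sin(th),0]);d=t+.024*x;print("dial axis",d)
for k,hh in ((-.022,.227),(.022,.227),(0,.201)):
    q=d+k*x;q[2]=hh;print((proj(c,q)[0]-[219.67,229.67])*3)
p=z(198,0,.227)
```

```text
pointer yaw 100.1 0.01705318630331694
bar +x end [ 0.48530925 -0.19675065  0.227     ] tip end of line [ 0.47780452 -0.15697993  0.227     ] 0.04047259786151067
sides 100.4 101.2 width 0.010970179201879336
flange c [ 0.48009035 -0.16820731  0.2       ]
head [np.float64(102.4), np.float64(100.7)]
dial axis [ 0.48127942 -0.17675905  0.        ]
[216.54722085 192.09163861]
[212.2392953  362.90034709]
[220.04715626 223.4192048 ]
```

The prediction from the tester's geometry matches the bar's image to within about 2 px. I'll move above the dial.

```bash
python3 rel.py .4814 -.1765 .26 101
```

```text
t 6.9 q [-0.39  0.2   0.12  1.49  0.    0.95] p [ 0.4809 -0.1089  0.341 ] yaw 103.37
shift [-0.2636 -0.0605  0.3239] turn [-0.0007 -0.0007  0.0526] F [-0.1  0.2 -0.9] w 0.08554829211847698
```

```bash
python3 -m creep '[[[0.6,-0.15,-0.06,0.1,0,0,0.05],[0.6,-0.264,-0.06,0.22,0,0,0.05],[0.6,-0.264,-0.06,0.324,0,0,0.05],[0.6,-0.264,-0.06,0.324,0,0,0.05],[0.6,-0.264,-0.06,0.324,0,0,0.05],[0.6,-0.264,-0.06,0.324,0,0,0.05]]]'
python3 rel.py .4814 -.1765 .218 101
python3 - <<'E'
from h import *
cv2.imwrite("pics/w8.png",ctrl.capture("wrist"))
a=ctrl.capture("side");cv2.imwrite("pics/sd8.png",crop(a,240,150,370,300,4))
E
```

```text
time_s: 7.5
tool_pos: [0.4824, -0.1766, 0.2619]
orientation: [[-0.194, 0.981, 0.002], [0.981, 0.194, -0.001], [-0.001, 0.002, -1.0]]
ft_force: [-0.6, -0.2, 0.5]
gripper_width: 0.0344
t 7.5 q [-0.51  0.24 -0.04  1.29  0.    0.87] p [ 0.4824 -0.1766  0.2619] yaw 101.16
shift [ 0.0015 -0.004   0.1757] turn [0.0021 0.0017 0.0035] F [-0.6 -0.2  0.5] w 0.03437658850374264
```

View pics/w8.png

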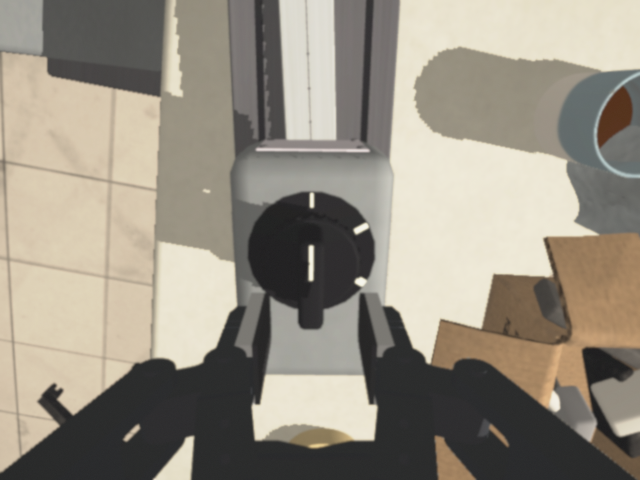

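View pics/sd8.png

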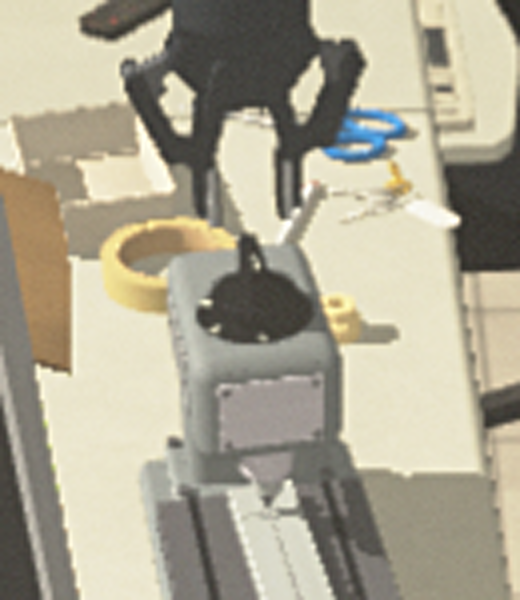

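The jaws (px 265 and 362) are centred on the bar (px 311). I'll descend and pinch.

```bash
python3 -m creep '[[[0.6,0,-0.004,0.07,0,0,0],[0.6,0,-0.004,0.13,0,0,0],[0.6,0,-0.004,0.175,0,0,0],[0.6,0,-0.004,0.175,0,0,0],[0.7,0,-0.004,0.175,0,0,0],[0.8,0,-0.004,0.175,0,0,0],[0.9,0,-0.004,0.175,0,0,0],[1,0,-0.004,0.175,0,0,0],[1,0,-0.004,0.175,0,0,0],[1,0,-0.004,0.175,0,0,0]]]' 60
python3 rel.py .4814 -.1765 .2095 101
python3 - <<'E'
from h import *
a=ctrl.capture("scene");cv2.imwrite("pics/sc9.png",crop(a,290,180,410,300,5))
a=ctrl.capture("side");cv2.imwrite("pics/sd9.png",crop(a,250,170,350,290,5))
E
```

```text
time_s: 8.6
tool_pos: [0.481, -0.1776, 0.2168]
orientation: [[-0.192, 0.981, 0.0], [0.981, 0.192, -0.0], [-0.001, 0.0, -1.0]]
ft_force: [-1.1, -1.3, 3.9]
gripper_width: 0.0108
t 8.6 q [-0.51  0.25 -0.14  1.18 -0.    0.86] p [ 0.481  -0.1776  0.2168] yaw 101.08
shift [0.0041 0.0023 0.0291] turn [0.0005 0.0006 0.0017] F [-1.1 -1.3  3.9] w 0.010839381001661078
```

View pics/sc9.png

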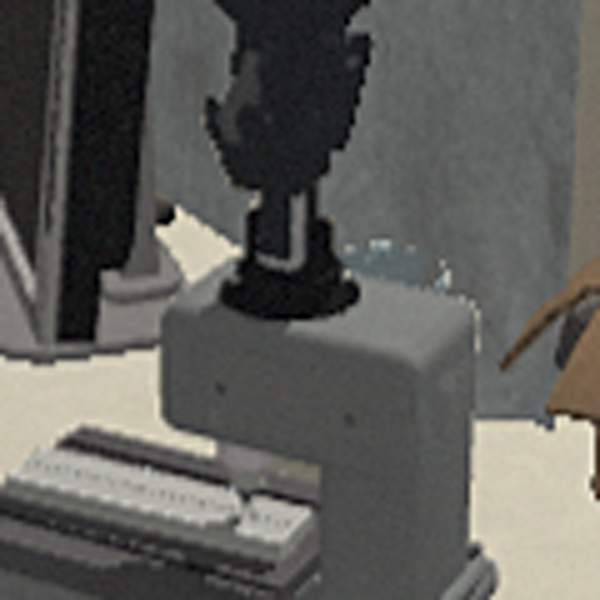

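View pics/sd9.png

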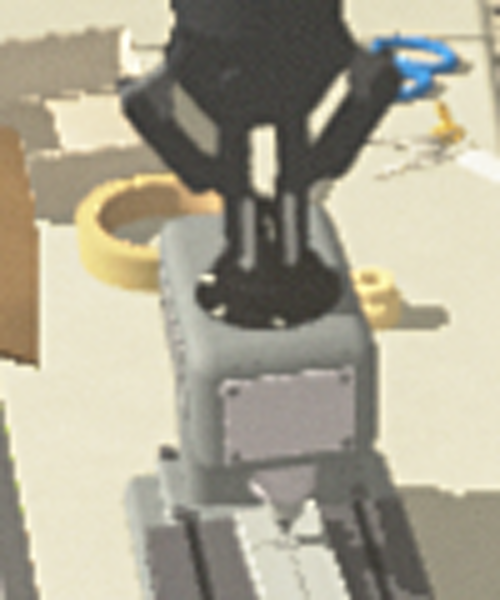

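```bash
python3 -m creep '[[[1,0,0,0.01,0,0,0],[1,0,0,0.02,0,0,0],[1,0,0,0.028,0,0,0],[1,0,0,0.028,0,0,0],[1,0,0,0.028,0,0,0]]]'
```

```text
time_s: 9.2
tool_pos: [0.4811, -0.1776, 0.2099]
orientation: [[-0.192, 0.981, 0.001], [0.981, 0.192, -0.001], [-0.001, 0.001, -1.0]]
ft_force: [-1.9, -0.5, 9.7]
gripper_width: 0.0107
```

```bash
python3 -m creep '[[[1,0,0,0.004,0,0,0],[1,0,0,0.005,0,0,0],[1,0,0,0.005,0,0,0],[1,0,0,0.005,0,0,0]]]'
```

```text
time_s: 9.6
tool_pos: [0.4811, -0.1776, 0.2097]
orientation: [[-0.192, 0.981, 0.002], [0.981, 0.192, -0.001], [-0.002, 0.002, -1.0]]
ft_force: [-6.6, 1.3, 24.5]
gripper_width: 0.0106
```

The end stop is reached at 24.5 N. I'll ease off slightly and turn clockwise (+ about tool z).

```bash
python3 -m creep '[[[1,0,0,-0.002,0,0,0],[1,0,0,-0.002,0,0,0.1],[1,0,0,-0.002,0,0,0.22],[1,0,0,-0.002,0,0,0.34],[1,0,0,-0.002,0,0,0.46],[1,0,0,-0.002,0,0,0.58],[1,0,0,-0.002,0,0,0.67],[1,0,0,-0.002,0,0,0.67],[1,0,0,-0.002,0,0,0.67]]]'
python3 rel.py .4811 -.1776 .2097 40.9
python3 - <<'E'
from h import *
s=ctrl.sense();print(s["ft_torque"])
a=ctrl.capture("side");cv2.imwrite("pics/sd10.png",crop(a,250,170,350,290,5))
cv2.imwrite("pics/w10.png",ctrl.capture("wrist"))
E
```

```text
time_s: 10.5
tool_pos: [0.481, -0.1776, 0.2098]
orientation: [[0.327, 0.945, 0.001], [0.945, -0.327, -0.001], [-0.001, 0.001, -1.0]]
ft_force: [-5.9, 0.5, 19.5]
gripper_width: 0.011
t 10.5 q [-0.51  0.25 -0.16  1.16 -0.    1.39] p [ 0.481  -0.1776  0.2098] yaw 70.93
shift [0.0003 0.0004 0.0004] turn [2.000e-03 4.000e-04 6.673e-01] F [-5.9  0.5 19.5] w 0.01098685561645007
[ 0.01951936  1.20780595 -0.00969506]
```

View pics/sd10.png

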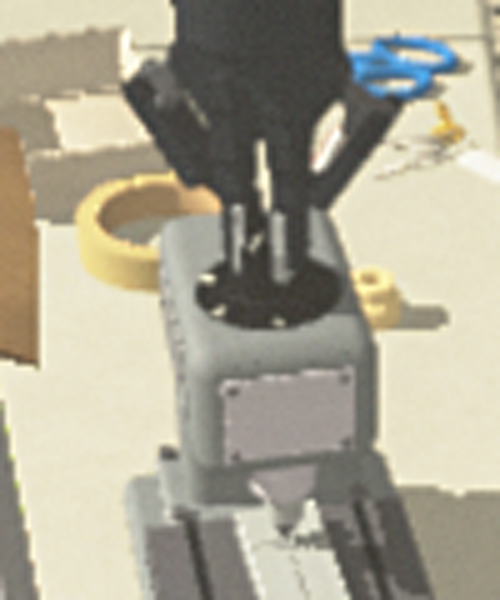

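View pics/w10.png

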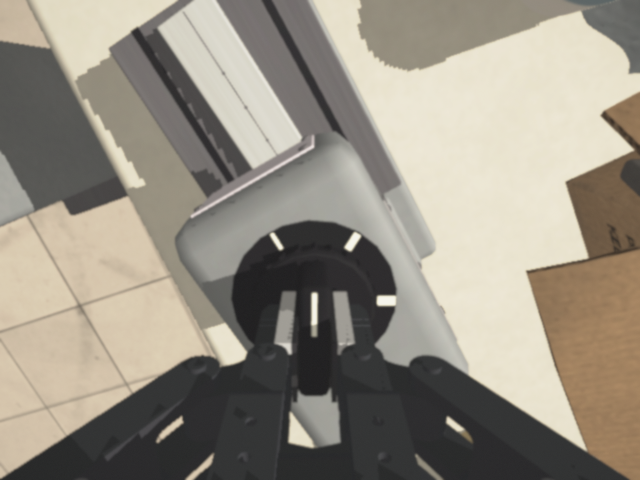

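The dial follows: the pointer (px 315) is half-way between the thin mark (277,241) and the medium mark (352,242). I'll do the remaining 30°.

```bash
python3 -m creep '[[[1,0,0,0,0,0,0.1],[1,0,0,0,0,0,0.22],[1,0,0,0,0,0,0.34],[1,0,0,0,0,0,0.46],[1,0,0,0,0,0,0.58],[1,0,0,0,0,0,0.667],[1,0,0,0,0,0,0.667],[1,0,0,0,0,0,0.667]]]'
python3 rel.py .4811 -.1776 .2097 40.9
python3 - <<'E'
from h import *
cv2.imwrite("pics/w11.png",ctrl.capture("wrist"))
E
```

```text
time_s: 11.4
tool_pos: [0.4808, -0.1776, 0.2098]
orientation: [[0.756, 0.655, 0.001], [0.655, -0.756, -0.001], [-0.0, 0.001, -1.0]]
ft_force: [-6.7, -0.5, 19.1]
gripper_width: 0.0109
t 11.4 q [-0.51  0.25 -0.16  1.16 -0.    1.91] p [ 0.4808 -0.1776  0.2098] yaw 40.91
shift [0.0007 0.0008 0.0003] turn [0.0016 0.     0.0003] F [-6.7 -0.5 19.1] w 0.010889406221584328
```

View pics/w11.png

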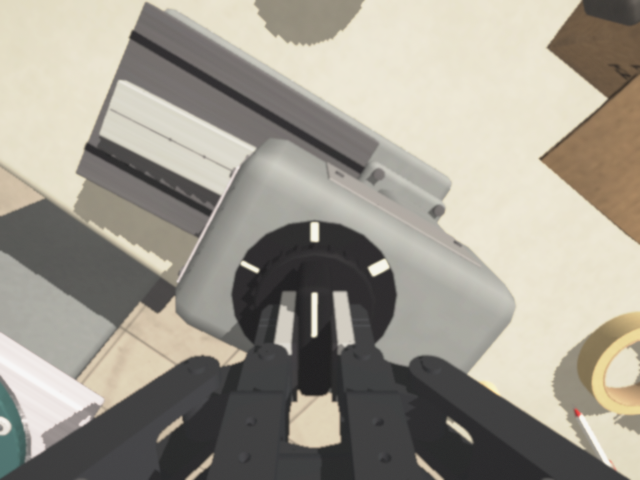

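The pointer lines up with the medium mark at (315,232). I'll let the dial rise with the grip, then open and back up.

```bash
python3 -m creep '[[[1,0,0,-0.01,0,0,0],[1,0,0,-0.02,0,0,0],[1,0,0,-0.026,0,0,0],[1,0,0,-0.026,0,0,0],[0.85,0,0,-0.026,0,0,0],[0.7,0,0,-0.026,0,0,0],[0.6,0,0,-0.026,0,0,0],[0.6,0,0,-0.026,0,0,0],[0.6,0,0,-0.026,0,0,0]]]'
python3 -m creep '[[[0.6,0,0,-0.06,0,0,0],[0.6,0,0,-0.15,0,0,0],[0.6,0,0,-0.3,0,0,0],[0.4,0.05,0,-0.4,0,0,0],[0.3,0.15,0,-0.5,0,0,0],[0.3,0.15,0,-0.5,0,0,0],[0.3,0.15,0,-0.5,0,0,0],[0.3,0.15,0,-0.5,0,0,0]]]'
python3 - <<'E'
from h import *
s=ctrl.sense();print(s["ft_force"],s["tool_pos"])
a=ctrl.capture("wrist");cv2.imwrite("pics/w12.png",a)
a=ctrl.capture("side");cv2.imwrite("pics/sd12.png",crop(a,250,170,370,320,4))
a=ctrl.capture("scene");cv2.imwrite("pics/sc12.png",crop(a,290,200,390,300,6))
E
```

```text
time_s: 12.35
tool_pos: [0.4809, -0.1773, 0.2151]
orientation: [[0.756, 0.655, -0.0], [0.655, -0.756, 0.0], [-0.0, -0.0, -1.0]]
ft_force: [0.3, 0.2, -0.4]
gripper_width: 0.0341
time_s: 13.15
tool_pos: [0.5087, -0.153, 0.3393]
orientation: [[0.756, 0.655, -0.001], [0.655, -0.756, 0.001], [-0.001, -0.001, -1.0]]
ft_force: [-0.0, 0.8, 0.2]
gripper_width: 0.0598
[-0.01863305  0.75238502  0.15196422] [ 0.50870861 -0.1529963   0.33932347]
```

View pics/w12.png

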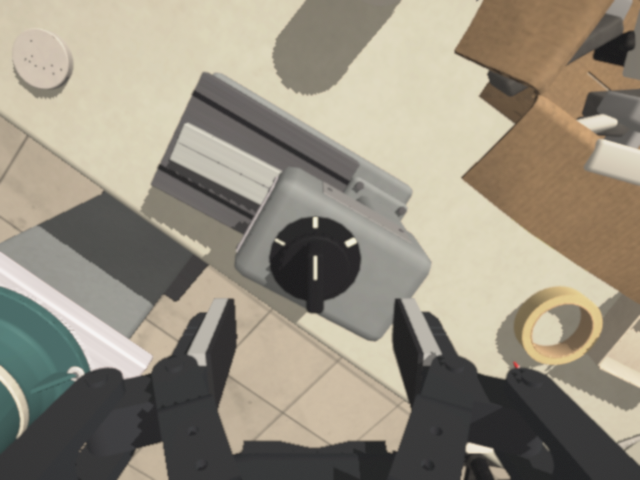

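View pics/sd12.png

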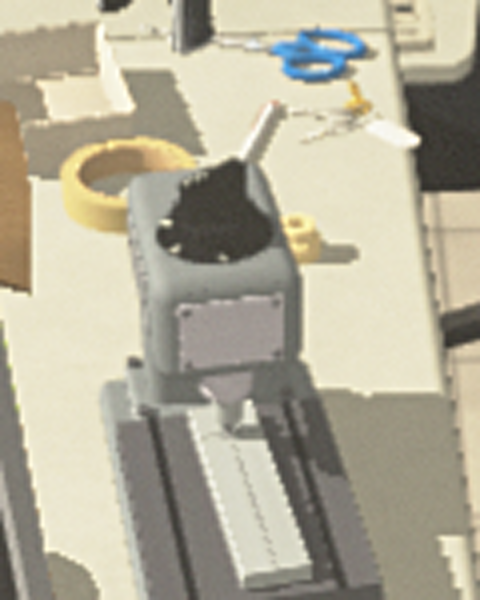

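View pics/sc12.png

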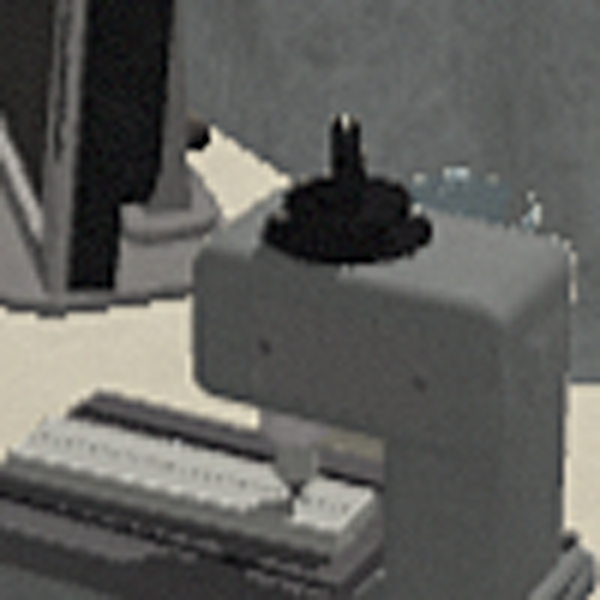

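```bash
python3 - <<'E'
from h import *
c=cam("scene")
a=np.radians(41)
for z in (.227,.2195):
  print(z,[((proj(c,(.4813+k*np.cos(a),-.1768+k*np.sin(a),z))[0]-[289.6,199.6])*6).round(0) for k in (-.022,0,.022)])
E
python3 rel.py .433 .05 .24 103.3
```

```text
0.227 [array([350., 155.]), array([347., 134.]), array([344., 114.])]
0.2195 [array([350., 173.]), array([347., 152.]), array([344., 131.])]
t 13.3 q [-0.45  0.27  0.21  1.52 -0.    1.98] p [ 0.5086 -0.1531  0.3397] yaw 40.89
shift [ 0.3032 -0.8116  0.3994] turn [-1.6000e-03 -1.0000e-04 -1.3869e+00] F [-0.  -0.6  0.8] w 0.05984713606144419
```

The dial's bar top at scene zoom row ~115 matches "out" (114 predicted, against 131 if still in). I'll go back to the viewing pose for a last look at the tip and ring.

```bash
python3 -m creep '[[[0.3,0.1,-0.27,0,0,0,-0.15],[0.3,0.2,-0.54,0,0,0,-0.3],[0.3,0.303,-0.81,0,0,0,-0.45],[0.3,0.303,-0.81,0.1,0,0,-0.6],[0.3,0.303,-0.81,0.3,0,0,-0.75],[0.3,0.303,-0.81,0.4,0,0,-0.9],[0.3,0.303,-0.81,0.4,0,0,-1],[0.3,0.303,-0.81,0.4,0,0,-1]]]'
python3 -m creep '[[[0.3,0,0,0,0,0,-0.15],[0.3,0,0,0,0,0,-0.3],[0.3,0,0,0,0,0,-0.387],[0.3,0,0,0,0,0,-0.387],[0.3,0,0,0,0,0,-0.387]]]'
python3 - <<'E'
from h import *
import pickle
s=ctrl.sense(); pickle.dump(s,open("s13.pkl","wb")); print(s["tool_pos"],s["qd"].round(3))
a=ctrl.capture("wrist");cv2.imwrite("pics/w13.png",a)
E
```

```text
time_s: 14.1
tool_pos: [0.4329, 0.0498, 0.2395]
orientation: [[0.07, 0.998, -0.002], [0.998, -0.07, 0.0], [-0.0, -0.002, -1.0]]
ft_force: [-0.0, 0.2, 0.8]
gripper_width: 0.0598
time_s: 14.6
tool_pos: [0.4341, 0.0495, 0.2406]
orientation: [[-0.227, 0.974, 0.001], [0.974, 0.227, -0.0], [-0.0, 0.001, -1.0]]
ft_force: [-0.1, 0.5, 0.3]
gripper_width: 0.0598
[0.43406292 0.04948796 0.24064825] [ 0.002  0.002 -0.003 -0.001  0.001 -0.004]
```

View pics/w13.png

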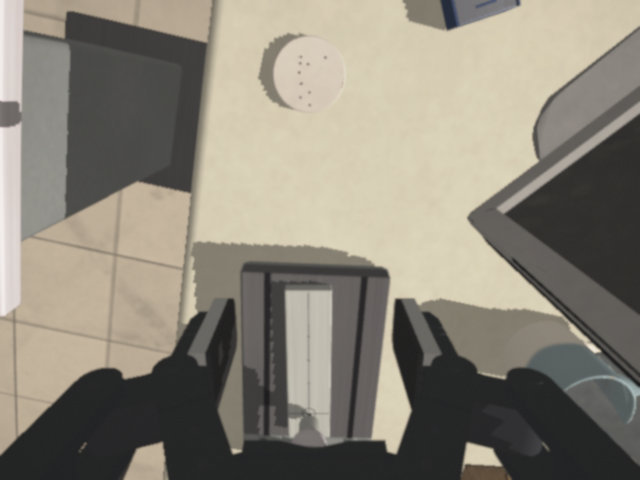

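Run:
```python
from h import *
import pickle
a=cv2.imread("pics/w13.png");cv2.imwrite("pics/w13z.png",crop(a,275,385,345,445,10))
c=cam("wrist",pickle.load(open("s13.pkl","rb")))
print("disc",unproj(c,(309,73.5),.011))
```

```text
disc [0.4086543  0.14273818 0.011     ]
```

View pics/w13z.png

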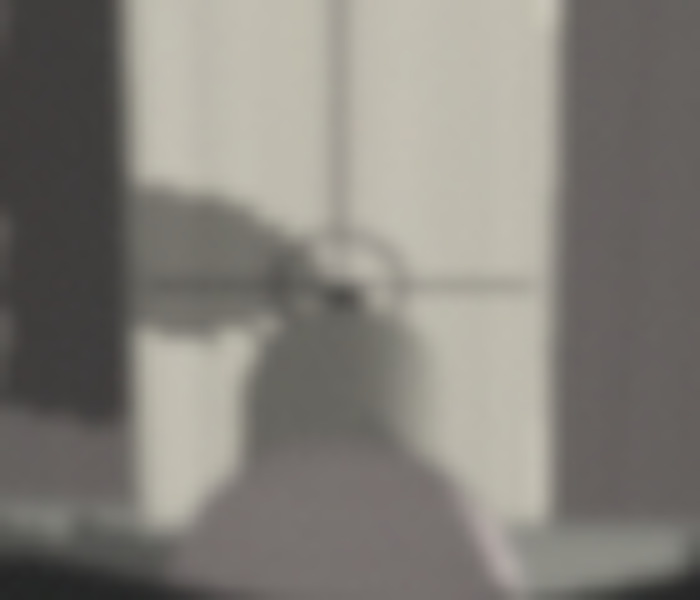

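The tip sits on the crossing at about (341,288) in the zoom, inside the ring, and the robot touches nothing.

```bash
python3 -c "
from cell import ctrl
print(ctrl.sign_off())"
```

```text
the job is handed in; nothing more can be done
None
```

The job is done and handed in at about 14.7 s on the robot's clock, of the 48 s allowed.

**What I did:**
- I gripped the coupon 25 mm from its outer end. I slid it about 34 mm along the table until the ring was under the tip, then let go.
- I pinched the dial and pushed it to the end of its travel (24.5 N). I turned it 60° clockwise to the preload mark, let it spring out, released it and backed off.

**Last checks:**
- **Coupon:** before the dial was turned, the ring centre measured about 0.4–0.8 mm from the tip axis. An earlier picture, taken while the arm was still settling, gave 0.9–1.5 mm.
- **Tip:** the final wrist picture shows it down on the crossed lines, inside the ring.
- **Dial:** the pointer lines up with the medium mark, and the height of the bar matches the dial being fully out.
- **Robot:** the arm was clear of everything, with about 0.5 N on the wrist.
- **Disc:** it measured about 4 mm from its first, coarse position. That is within the error of that side-camera reading, and the arm never came near the disc at its height.
- **Box and bushing:** they look undisturbed in the later pictures. I did not measure their positions a second time.

Nothing else failed or disagreed.

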